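Shut the drawers of dry sherds, leave the drying bowl its air

ROBOT

A 6-joint arm with a two-finger parallel gripper is mounted at the origin on the work surface. World frame = base frame: x ahead of the robot, y to its left, z up, the work surface at z = 0. Lengths are in m, angles in rad, forces in N, time in s.
With the tool pointing down it reaches from about 0.275 to 0.75 m from the base axis. Payload 10.2 kg.
Tool frame: the origin (TCP) lies at the very end of the fingers, on their centre line; the grasp point (between the pads) lies r.hold_point_z behind it (r.hold_point_z is the distance from the TCP to the grasp point, in m); z points along the fingers, x is the direction in which the jaws open and shut, and the axes are right-handed (so a half turn about z gives the same grasp; the last joint's range is limited). The gripper opens to 88 mm and grips with 3 to 60 N. Pads are 18 mm wide; open, the fingers measure 123 mm over their backs; the gripper's body (75 mm by 187 mm) begins 45 mm behind the grasp point.
Start: joints at [-1.442, 0.313, 1.498, -0, 1.331, -0.223], TCP at [0.181, -0.493, 0.239] pointing down, gripper open.
Joint ranges: [-2.94, 2.94], [-0.97, 2.17], [0.19, 2.56], [-1.23, 4.37], [0.02, 3.11], [-2.88, 2.88]. Speed limits (rad/s): [2.39, 2.39, 3.01, 3.14, 3.14, 3.14].

INTERFACE

Orientations are given as a rotation vector (axis times angle).
In Python, from cell import get_state, viewer, job_done, r gives the robot as it stands.
- The arm moves only by the tool move_arm, never from a script. Its argument "increments" is a list of rows, each a list of 5 numbers: the gripper's target within -1 to 1 (shut at 1, half-way at 0, fully open at -1), then the shift along the tool's x, y, z in m, then the turn about the tool's z in degrees. In form: [[gripper, x, y, z, spin], ...]. A call has 1 to 12 rows; each row is the pose to reach, as a shift and turn from the pose commanded when the call began, along the tool's axes at that moment; what a row does not reach only later rows make up. A row lasts 1/8 s, in which the tool goes at most 62.5 mm and 10.7 degrees, less where a joint would pass 70% of its speed; a pose out of reach is approached as far as the arm can. A call with a gripper value outside its range is refused whole. The fingers move at their own pace and stop on an object; "grip_force" is the grip in N (left out, the last holds). Time passes only in rows, so rows that repeat a pose let the fingers close. It gives the time, the measured TCP pose, the force and the opening at its end, in the units of the state.
- get_state(): the state, without advancing time (a new reading comes with each control period).
- viewer.camera(name): name is "scene" or "top" or "wrist"; returns a dict with "pixels" (420x560x3 uint8, red, green, blue), "camera_matrix" (3x3 intrinsics, pixels), "rvec" (rotation vector, rad) and "tvec" (3), from world to camera coordinates, as OpenCV has them. Camera axes: x right, y down, z forward; pixel columns grow to the right and rows downward; lengths in m; the calibration is good to about 2 mm. A picture is of the moment at which its call begins. There is no depth.
- job_done(): hands the job in, once; it reports no verdict.
The state is a dict: "clock": time; "joint_positions": joint angles; "joint_velocities": joint speeds; "tau": joint torques, N m; "tool_pos": TCP position; "ee_rot": TCP orientation; "force": force on the tool from outside, world axes, zero at the start; "torque": the same for the moment, N m; "finger_gap": finger opening in m.
Only numpy, scipy, OpenCV 4.12 (cv2) and the standard library are available. Lean on these libraries where they do the work, as an engineer would, in place of code of your own. Each camera call takes 0.05 s, during which the arm holds its last target.

TASK

Of the cabinet's three open small drawers, push the two that hold the dry sherds (one red, one blue) fully home with your fingertips, gently and without slamming them. Leave the drawer with the small grey bowl open just as it stands, because its white plaster seams are still drying. Lift nothing, do not touch the pieces in the drawers, and leave everything else on the bench and cabinet where it is.

Things in the scene. Friction and masses are not known exactly. Their poses are not given: they have to be found in the camera images.
- cabinet: Pale plywood bench-top cabinet, fixed, 280 (x) x 350 (y) x 160 mm high. Origin: centre of its underside. Its -x points out of the front, roughly world -y; the front face is 140 mm that way. Its +y points back towards the robot (world -x). Small drawers side by side at y = +110 (near), 0 (mid), -110 mm (far), fronts 77 to 148 mm above the bench, each holding one piece; which piece is where varies.
- drawer_near (a joint): Value of the small drawer nearest the robot: 0 = fully home (front flush with the cabinet's front face, against a stop), grows as it slides out, in m, to 0.18; starts at 0.09 to 0.16. It slides along the cabinet's own x axis (closing is towards +x), with about 2 N of friction plus 4 N per m/s, and stays where it is left.
- drawer_near_front (a point): Centre of the outer face of the front of the small drawer nearest the robot; moves with it, axes as the cabinet. The wooden front is 96 wide, 71 high, 12 mm thick. A brass cup pull, 44 wide and 18 high, stands 13 mm out, centred 17.5 mm below this point; above it the front is flat, with a paper label. The box behind is open-topped, its side walls 16 mm lower than the front.
- drawer_mid (a joint): Value of the middle small drawer: 0 = fully home (front flush with the cabinet's front face, against a stop), grows as it slides out, in m, to 0.18; starts at 0.09 to 0.16. It slides along the cabinet's own x axis (closing is towards +x), with about 2 N of friction plus 4 N per m/s, and stays where it is left.
- drawer_mid_front (a point): Centre of the outer face of the front of the middle small drawer; moves with it, axes as the cabinet. The wooden front is 96 wide, 71 high, 12 mm thick. A brass cup pull, 44 wide and 18 high, stands 13 mm out, centred 17.5 mm below this point; above it the front is flat, with a paper label. The box behind is open-topped, its side walls 16 mm lower than the front.
- drawer_far (a joint): Value of the small drawer farthest from the robot: 0 = fully home (front flush with the cabinet's front face, against a stop), grows as it slides out, in m, to 0.18; starts at 0.09 to 0.16. It slides along the cabinet's own x axis (closing is towards +x), with about 2 N of friction plus 4 N per m/s, and stays where it is left.
- drawer_far_front (a point): Centre of the outer face of the front of the small drawer farthest from the robot; moves with it, axes as the cabinet. The wooden front is 96 wide, 71 high, 12 mm thick. A brass cup pull, 44 wide and 18 high, stands 13 mm out, centred 17.5 mm below this point; above it the front is flat, with a paper label. The box behind is open-topped, its side walls 16 mm lower than the front.
- wide_drawer (a joint): Wide drawer below the three small ones, 326 x 51 mm front with two brass cup pulls; 0 = shut, m. It starts shut and stays shut.
- drying_bowl: Small grey bowl, upside down, 62 mm across and 36 mm high, with bright white fresh plaster seams and a white filled patch: still drying. Loose, on the floor of one of the small drawers (83 mm above the bench), close in front of the cabinet's front face. Origin: centre of its underside.
- sherd_red: Dry terracotta-red curved potsherd, about 56 x 61 x 19 mm, hump up, loose on the floor of another small drawer. Origin: centre of its underside.
- sherd_blue: Dry blue glazed curved potsherd, about 56 x 58 x 18 mm, hump up, loose on the floor of the remaining small drawer. Origin: centre of its underside.
- mended_bowl: Large mended stoneware bowl, grey with white seams, upside down on the bench, 208 mm across, 122 mm high. Bystander. Origin: centre of its underside.
- enamel_dish: White enamel dish with a blue rim, 126 mm across, 33 mm high, on the bench. Bystander. Origin: centre of its underside.
- brush: Flat paint brush lying on the bench, yellow and black handle, 196 mm long along its x (98 mm behind its origin, 99 mm ahead), 12 mm wide, 9 mm high. Bystander. Origin: on its underside.
- filler_jar: Jar of filler, 60 mm across, 85 mm high, standing on top of the cabinet at the back. Bystander. Origin: centre of its underside.
Things that resemble listed ones, but are neither listed nor needed, are in the scene too. Several things have the shape of the sherd_blue; the one meant has the colours described above.

How it is judged:
By the outcome, as a careful person would: the job done as asked, in the order asked, and still so for the second after the job is handed in, with the robot touching nothing.
It also fails if it takes over 58 s, if anything falls off the work surface, if the arm or the gripper's body presses on something with over 40 N, if the wrist force passes 120 N, or if a joint passes its speed limit or range.

## Working session

There is one attempt and no reset: what is moved stays moved. The work goes in short steps, Python scripts to look and compute and a tool call to move; the robot and the scene stay as the last step left them, time stands still between calls to the robot, and variables do not carry over. Pictures are saved under pics/ and viewed, and the job is handed in when it is done.

Besides the shell and the picture viewer there is one more tool, called after "Request:" as name([rows], argument=value, ...), one row to a line, values as JSON. move_arm: Moves the arm, as the interface text tells. Its arguments: {"type":"object","properties":{"increments":{"type":"array","items":{"type":"array","items":{"type":"number"}}},"grip_force":{"type":"number"}},"required":["increments"]}

```bash
mkdir -p pics; ls; cat > h.py <<'E'
import numpy as np, cv2
from cell import get_state, viewer, job_done, r
def snap(n,tag):
    c=viewer.camera(n); cv2.imwrite(f'pics/{tag}_{n}.png',c['pixels'][:,:,::-1]); np.savez(f'pics/{tag}_{n}.npz',**c); return c
def load(n,tag): return dict(np.load(f'pics/{tag}_{n}.npz'))
def ray(c,uv):
    R=cv2.Rodrigues(c['rvec'])[0]; o=-R.T@c['tvec'].ravel(); d=R.T@np.linalg.inv(c['camera_matrix'])@np.array([uv[0],uv[1],1.]); return o,d/np.linalg.norm(d)
def onz(c,uv,z):
    o,d=ray(c,uv); return o+d*(z-o[2])/d[2]
def tri(c1,u1,c2,u2):
    o1,d1=ray(c1,u1);o2,d2=ray(c2,u2)
    s=np.linalg.lstsq(np.c_[d1,-d2],o2-o1,rcond=None)[0]; a=o1+s[0]*d1;b=o2+s[1]*d2
    return (a+b)/2,np.linalg.norm(a-b)
def proj(c,P): return cv2.projectPoints(np.float64(P).reshape(-1,3),c['rvec'],c['tvec'],c['camera_matrix'],None)[0].reshape(-1,2)
E
python3 - <<'E'
from h import *
for n in ['scene','top','wrist']: snap(n,'a')
s=get_state(); print({k:s[k] for k in ['clock','tool_pos','ee_rot','force','finger_gap']}, r.hold_point_z)
E
```

```text
pics
{'clock': 0.15, 'tool_pos': array([ 0.18086623, -0.49266849,  0.23831566]), 'ee_rot': array([-2.57534189e+00,  1.79801814e+00,  1.02770543e-03]), 'force': array([ 0.41933175,  0.26808569, -0.30711889]), 'finger_gap': 0.08796650708299224} 0.0187
```

View pics/a_scene.png

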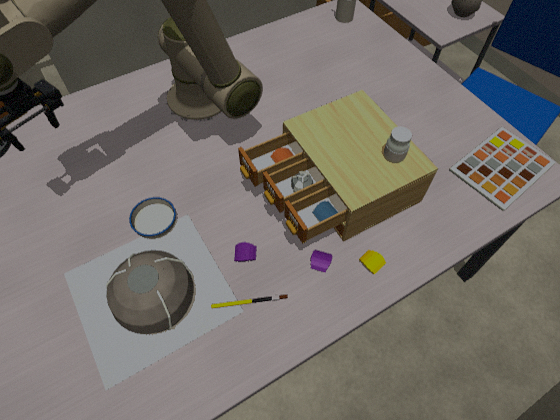

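View pics/a_top.png

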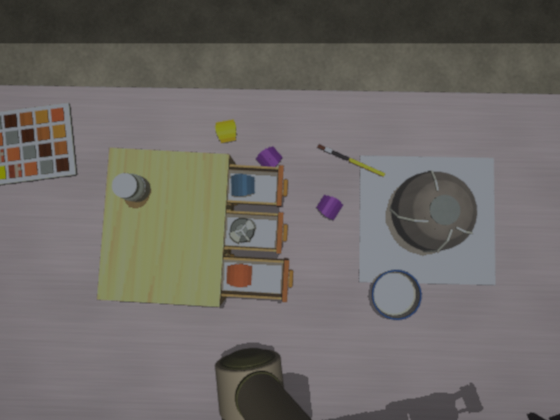

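View pics/a_wrist.png

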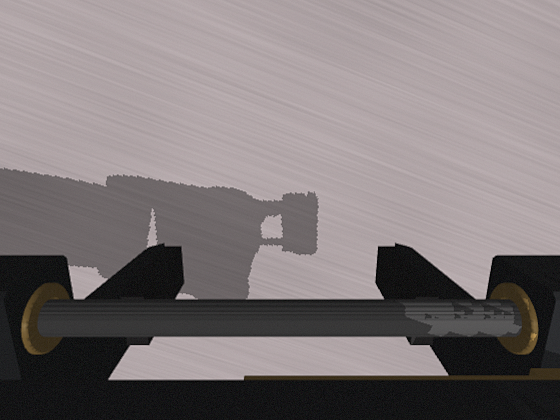

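Red is in the near drawer (top px ~240,275), the bowl is in the mid one (243,230), and blue is in the far one (243,185). I'll zoom in to get the corners.

```bash
python3 - <<'E'
from h import *
c=load('top','a')['pixels'][:,:,::-1]
a=np.clip(c[145:310,95:300].astype(float)*1.6,0,255).astype(np.uint8); cv2.imwrite('pics/zt.png',cv2.resize(a,None,fx=3.6,fy=3.6,interpolation=cv2.INTER_CUBIC))
c=load('scene','a')['pixels'][:,:,::-1]
a=c[125:250,230:360]; cv2.imwrite('pics/zs.png',cv2.resize(a,None,fx=4.6,fy=4.6,interpolation=cv2.INTER_CUBIC))
E
```

```text
(no output)
```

View pics/zt.png

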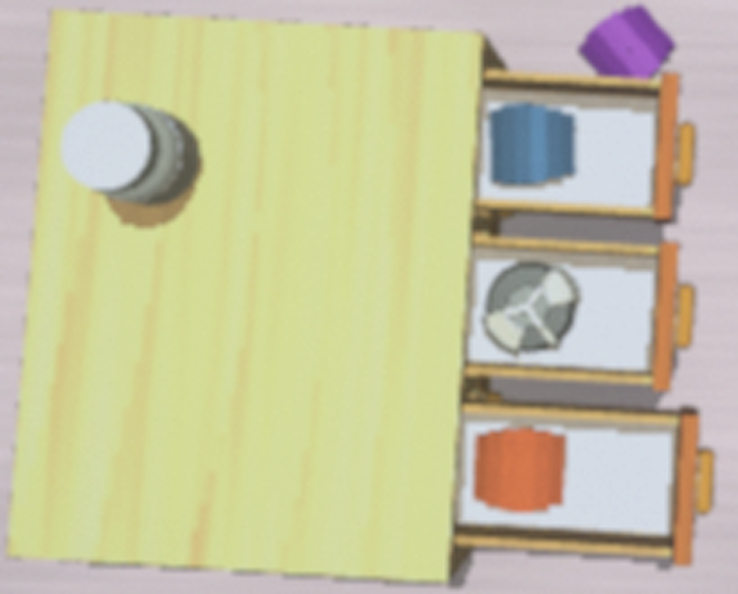

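View pics/zs.png

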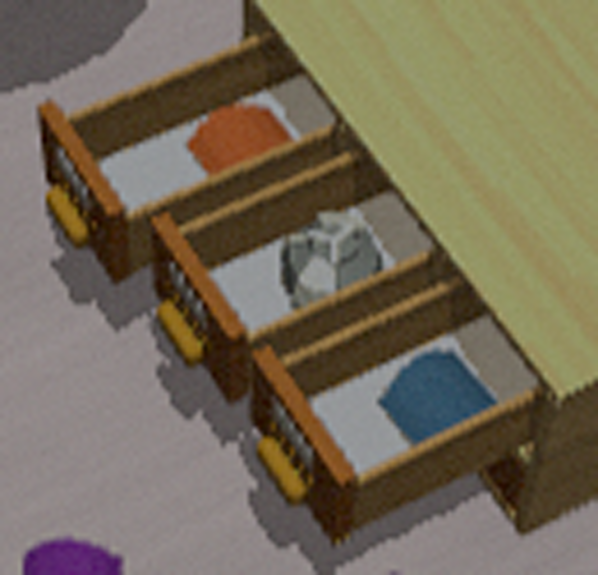

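```bash
python3 - <<'E'
from h import *
t=load('top','a'); s=load('scene','a')
T=lambda u,v:(95+(u+.5)/3.6-.5,145+(v+.5)/3.6-.5)
S=lambda u,v:(230+(u+.5)/4.6-.5,125+(v+.5)/4.6-.5)
C=np.array([onz(t,T(*p),.16) for p in [(52,10),(487,33),(450,582),(8,555)]]); print(C.round(4))
f=C[2]-C[1]; print('len',np.linalg.norm(f),np.linalg.norm(C[0]-C[1]))
# near - far dir = cabinet +y
cy=f+(C[3]-C[0]); cx=(C[0]-C[1])+(C[3]-C[2])
angx=np.arctan2(cx[1],cx[0]); angy=np.arctan2(cy[1],cy[0])-np.pi/2; print(np.degrees([angx,angy%(2*np.pi)]))
D={'near':[(698,410),(690,563)],'mid':[(680,243),(670,390)],'far':[(680,75),(672,220)]}
DS={'near':[(113,213),(40,104)],'mid':[(228,333),(155,218)],'far':[(333,482),(255,350)]}
for k in D:
  for a,b in zip(D[k],DS[k]):
    print(k,onz(t,T(*a),.148).round(4),onz(s,S(*b),.148).round(4),[x.round(4) for x in tri(t,T(*a),s,S(*b))])
E
```

```text
[[0.7479 0.3734 0.16  ]
 [0.7378 0.0918 0.16  ]
 [0.3891 0.1059 0.16  ]
 [0.3999 0.3858 0.16  ]]
len 0.3489988962507257 0.2818478237718886
[87.86825047 87.81836194]
near [ 0.4987 -0.0484  0.148 ] [ 0.4972 -0.0474  0.148 ] [array([ 0.4989, -0.0483,  0.1505]), np.float64(0.0)]
near [ 0.4019 -0.045   0.148 ] [ 0.402  -0.0446  0.148 ] [array([ 0.402 , -0.0448,  0.1482]), np.float64(0.0004)]
mid [ 0.6055 -0.0349  0.148 ] [ 0.6039 -0.0338  0.148 ] [array([ 0.6054, -0.0348,  0.1507]), np.float64(0.0001)]
mid [ 0.5111 -0.0302  0.148 ] [ 0.5129 -0.0283  0.148 ] [array([ 0.5117, -0.0291,  0.1472]), np.float64(0.0025)]
far [ 0.7147 -0.0329  0.148 ] [ 0.7147 -0.0356  0.148 ] [array([ 0.7144, -0.0339,  0.1462]), np.float64(0.0023)]
far [ 0.6202 -0.0295  0.148 ] [ 0.6214 -0.0269  0.148 ] [array([ 0.6209, -0.0283,  0.1485]), np.float64(0.0028)]
```

```bash
cat >> h.py <<'E'
def delta(P,s=None):
    s=s or get_state(); R=cv2.Rodrigues(s['ee_rot'])[0]
    d=R.T@(np.array(P)-s['tool_pos']); yaw=np.degrees(np.arctan2(R[1,0],R[0,0])); return d.round(4),'yaw',yaw.round(2)
E
python3 -c "
from h import *
print(delta([.449,-.11,.215]))"
```

```text
(array([-0.2668, -0.3836,  0.0236]), 'yaw', np.float64(-69.84))
```

Request:
move_arm([
  [1,-0.024,-0.035,0,-6],
  [1,-0.048,-0.07,0,-12],
  [1,-0.073,-0.105,0,-18],
  [1,-0.097,-0.14,0,-25],
  [1,-0.121,-0.174,0,-31],
  [1,-0.146,-0.209,0.005,-37],
  [1,-0.17,-0.244,0.01,-43],
  [1,-0.194,-0.279,0.015,-49],
  [1,-0.218,-0.314,0.02,-55],
  [1,-0.243,-0.349,0.0236,-62],
  [1,-0.2668,-0.3836,0.0236,-67.7],
  [1,-0.2668,-0.3836,0.0236,-67.7],
], grip_force=20)

```text
clock: 1.65
tool_pos: [0.4497, -0.1084, 0.2148]
ee_rot: [-3.141, 0.052, 0.001]
force: [0.4, -0.5, -0.6]
finger_gap: 0.0001
```

```bash
python3 -c "
from h import *
snap('scene','b');snap('wrist','b')
s=get_state();print(s['tool_pos'],s['force'],s['finger_gap'],s['joint_positions'])
print(delta([.449,-.09,.124]))"
```

```text
[ 0.44887611 -0.11026933  0.21492895] [-0.67920239 -0.5278261  -0.1866452 ] 0.00021327117876413244 [-4.95095679e-01  1.96247384e-01  1.71356487e+00 -2.58342161e-04
  1.23226201e+00 -4.57452897e-01]
(array([-0.0006, -0.0203,  0.0909]), 'yaw', np.float64(-2.15))
```

View pics/b_scene.png

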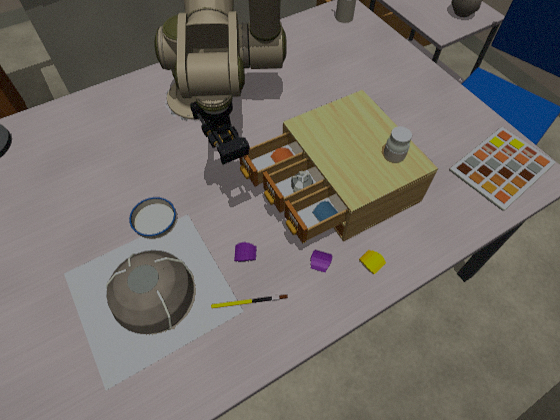

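View pics/b_wrist.png

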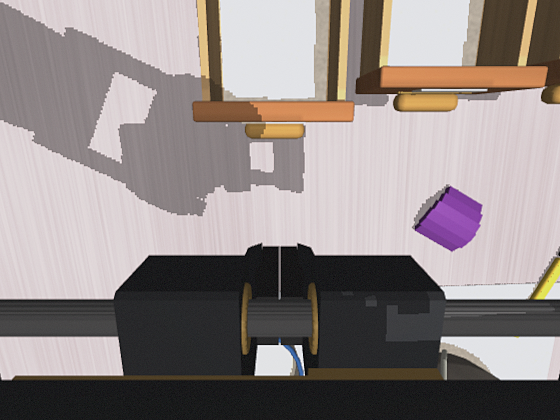

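```bash
python3 -c "
from h import *
c=load('wrist','b');t=load('top','a')
print('campos',ray(c,(280,210))[0])
# outer top corners near drawer front in wrist
for p in [(192,102+20),(354,122)]: print(onz(c,p,.077))
for p in [(192,102),(354,101),(357,92),(548,67)]: print(onz(c,p,.148))
"
```

```text
campos [ 0.45141076 -0.04248351  0.36219422]
[ 0.38112712 -0.04653506  0.077     ]
[ 0.51024591 -0.05112735  0.077     ]
[ 0.39978039 -0.03408192  0.148     ]
[ 0.49535569 -0.03692501  0.148     ]
[ 0.4970099  -0.03193323  0.148     ]
[ 0.60646082 -0.02215661  0.148     ]
```

Request:
move_arm([
  [1,0,0,0.02,0],
  [1,0,0,0.05,0],
  [1,0,0,0.075,0],
  [1,0,0,0.091,0],
  [1,0,-0.01,0.091,0],
  [1,0,-0.02,0.091,0],
])

```text
clock: 2.5
tool_pos: [0.4499, -0.0901, 0.1248]
ee_rot: [3.141, -0.061, 0.001]
force: [-0.9, -0.2, -0.1]
finger_gap: 0.0005
```

Request:
move_arm([
  [1,0,-0.01,0,0],
  [1,0,-0.02,0,0],
  [1,0,-0.026,0,0],
  [1,0,-0.03,0,0],
  [1,0,-0.033,0,0],
  [1,0,-0.036,0,0],
  [1,0,-0.039,0,0],
  [1,0,-0.043,0,0],
  [1,0,-0.047,0,0],
  [1,0,-0.052,0,0],
  [1,0,-0.058,0,0],
  [1,0,-0.064,0,0],
])

```text
clock: 4.0
tool_pos: [0.4523, -0.0258, 0.1242]
ee_rot: [3.141, -0.059, 0.0]
force: [0.5, -1.5, 2.1]
finger_gap: 0.0004
```

```bash
python3 -c "
from h import *
c=snap('wrist','c')
s=get_state();print(s['tool_pos'],s['force'],s['torque'],delta([0,0,0]))"
```

```text
[ 0.45218617 -0.02520746  0.12412034] [ 0.22563262  0.26865438 -0.05065148] [-0.04982019 -0.0931039  -0.06768988] (array([-0.4528, -0.0084,  0.1241]), 'yaw', np.float64(-2.12))
```

View pics/c_wrist.png

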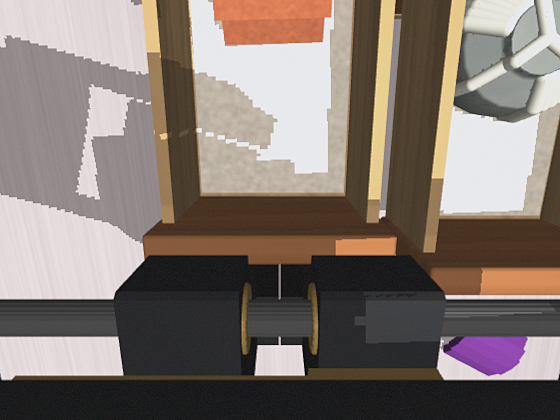

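Request:
move_arm([
  [1,0.0,-0.005,0,0],
  [1,0.0,-0.011,0,0],
  [1,0,-0.018,0,0],
  [1,0,-0.025,0,0],
  [1,0,-0.032,0,0],
  [1,0,-0.039,0,0],
  [1,0,-0.046,0,0],
  [1,0,-0.053,0,0],
  [1,0,-0.06,0,0],
  [1,0,-0.067,0,0],
  [1,0,-0.074,0,0],
  [1,0,-0.08,0,0],
])

```text
clock: 5.55
tool_pos: [0.4552, 0.0541, 0.1241]
ee_rot: [-3.141, 0.059, 0.0]
force: [-2.2, -2.2, 0.1]
finger_gap: 0.0008
```

```bash
python3 -c "
from h import *
c=snap('wrist','d');snap('scene','d')
s=get_state();print(s['tool_pos'],s['force'],delta([0,0,0]))"
```

```text
[0.45540638 0.05433207 0.12419431] [ 0.07329255 -0.02565823 -0.50308187] (array([-0.4532,  0.0712,  0.1239]), 'yaw', np.float64(-2.12))
```

View pics/d_wrist.png

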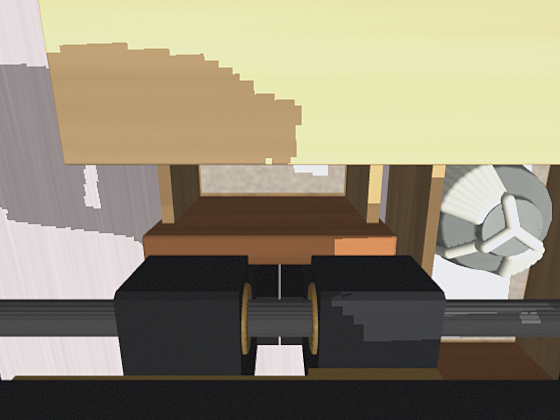

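View pics/d_scene.png

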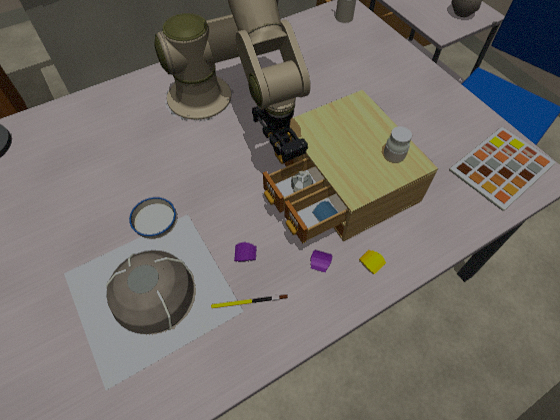

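Request:
move_arm([
  [1,0.0,-0.004,0,0],
  [1,0.0,-0.009,0,0],
  [1,0,-0.014,0,0],
  [1,0,-0.018,0,0],
  [1,0,-0.021,0,0],
  [1,0,-0.024,0,0],
  [1,0,-0.026,0,0],
  [1,0,-0.028,0,0],
  [1,0,-0.03,0,0],
  [1,0,-0.032,0,0],
])

```text
clock: 6.9
tool_pos: [0.4564, 0.0858, 0.1241]
ee_rot: [3.141, -0.059, -0.0]
force: [0.4, -2.2, 0.2]
finger_gap: 0.0006
```

Request:
move_arm([
  [1,0.0,-0.0015,0,0],
  [1,0.0,-0.003,0,0],
  [1,0,-0.0045,0,0],
  [1,0,-0.006,0,0],
])

```text
clock: 7.4
tool_pos: [0.4566, 0.0917, 0.1241]
ee_rot: [-3.141, 0.059, 0.0]
force: [1.2, -2.3, 0.8]
finger_gap: 0.0004
```

```bash
python3 -c "
from h import *
c=snap('wrist','e')
s=get_state();print(s['tool_pos'],s['force'],delta([0,0,0]))"
```

```text
[0.4565732  0.09188233 0.12410302] [ 0.93191977 -2.28832274  0.81826537] (array([-0.4528,  0.1089,  0.1242]), 'yaw', np.float64(-2.14))
```

View pics/e_wrist.png

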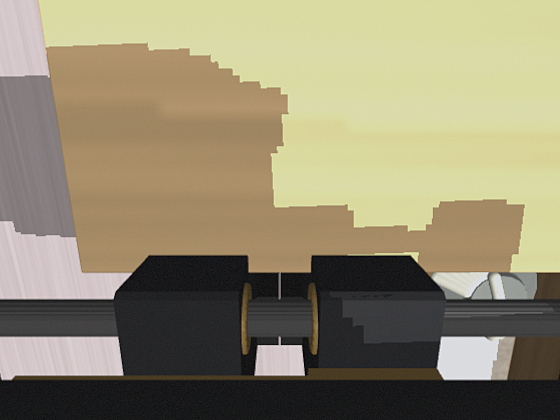

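Request:
move_arm([
  [1,0.0,-0.001,0,0],
  [1,0.0,-0.002,0,0],
])

```text
clock: 7.7
tool_pos: [0.4566, 0.0937, 0.1241]
ee_rot: [3.141, -0.059, -0.0]
force: [0.6, -1.8, 1.9]
finger_gap: 0.0005
```

Request:
move_arm([
  [1,0.0,-0.001,0,0],
  [1,0.0,-0.002,0,0],
])

```text
clock: 7.95
tool_pos: [0.4566, 0.0942, 0.1241]
ee_rot: [3.138, -0.058, -0.001]
force: [-2.2, -18.7, 2.7]
finger_gap: 0.0001
```

Request:
move_arm([
  [1,0,0.003,0,0],
  [1,0,0.015,0,0],
  [1,0,0.035,0,0],
  [1,0,0.05,-0.02,0],
  [1,0,0.065,-0.055,0],
  [1,0,0.09,-0.09,0],
  [1,0,0.125,-0.09,0],
  [1,0,0.165,-0.09,0],
  [1,0,0.165,-0.09,0],
])

```text
clock: 9.07
tool_pos: [0.4503, -0.0712, 0.214]
ee_rot: [-3.141, 0.064, 0.0]
force: [-0.5, 0.5, -0.8]
finger_gap: 0.0007
```

```bash
python3 -c "
from h import *
c=snap('wrist','f');snap('scene','f');snap('top','f')
s=get_state();print(s['tool_pos'],s['force'],delta([.667,-.078,.215]))
I=[cv2.imread('pics/f_%s.png'%k) for k in ['scene','top']]
cv2.imwrite('pics/f2.png',np.hstack([cv2.resize(I[0][100:260,210:350],None,fx=2.8,fy=2.8),cv2.resize(I[1][145:305,95:235],None,fx=2.8,fy=2.8)]))"
```

```text
[ 0.45044573 -0.06876414  0.21399836] [ 0.70969984 -0.06841695 -0.16931184] (array([ 0.2167,  0.0012, -0.0011]), 'yaw', np.float64(-2.14))
```

View pics/f_wrist.png

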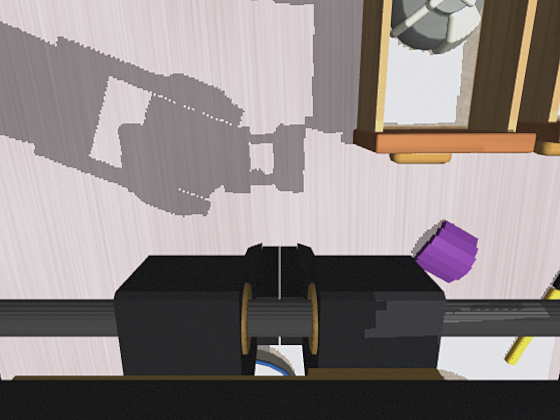

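View pics/f2.png

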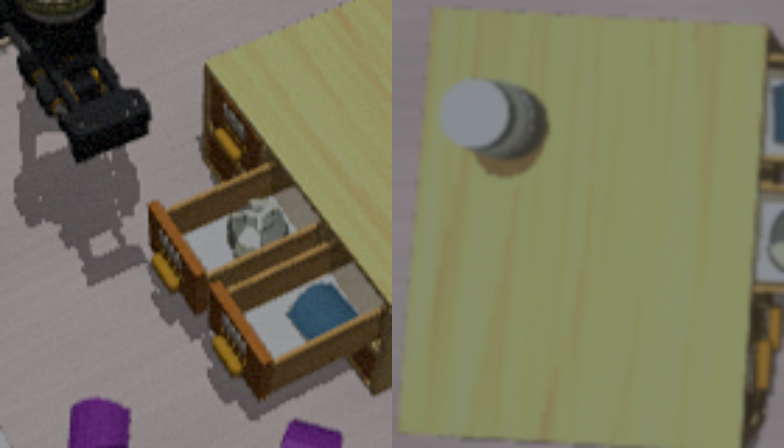

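Request:
move_arm([
  [1,0.02,0.005,0,0],
  [1,0.05,0.01,0,0],
  [1,0.08,0.01,0,0],
  [1,0.11,0.01,0,0],
  [1,0.14,0.01,0,0],
  [1,0.17,0.01,0,0],
  [1,0.2,0.01,0,0],
  [1,0.217,0.01,0,0],
  [1,0.217,0.01,0,0],
])

```text
clock: 10.35
tool_pos: [0.6674, -0.0861, 0.2132]
ee_rot: [-3.141, 0.056, 0.001]
force: [-0.1, 0.7, -0.7]
finger_gap: 0.0004
```

```bash
python3 -c "
from h import *
c=snap('wrist','g')
s=get_state();print(s['tool_pos'],s['force'],delta([.667,-.085,.124]))"
```

```text
[ 0.6668872  -0.08628595  0.2135694 ] [-0.3012041   0.34465802  0.58087875] (array([ 0.0002, -0.0013,  0.0896]), 'yaw', np.float64(-2.07))
```

View pics/g_wrist.png

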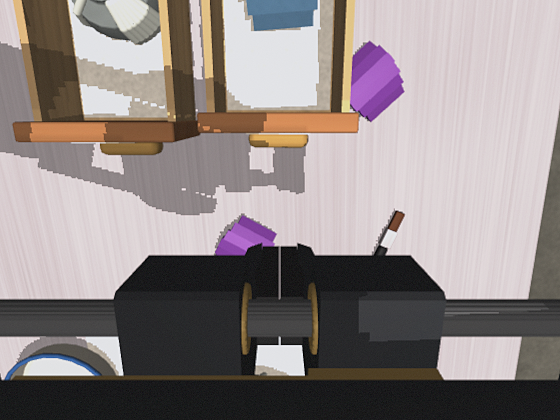

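Request:
move_arm([
  [1,0,0,0.02,0],
  [1,0,0,0.05,0],
  [1,0,0,0.075,0],
  [1,0,0,0.09,0],
  [1,0,-0.005,0.09,0],
  [1,0,-0.013,0.09,0],
])

```text
clock: 11.15
tool_pos: [0.6679, -0.074, 0.1254]
ee_rot: [3.141, -0.059, 0.003]
force: [-0.1, -0.6, -0.5]
finger_gap: 0.0004
```

Request:
move_arm([
  [1,0,-0.01,0,0],
  [1,0,-0.018,0,0],
  [1,0,-0.024,0,0],
  [1,0,-0.028,0,0],
  [1,0,-0.031,0,0],
  [1,0,-0.034,0,0],
  [1,0,-0.037,0,0],
  [1,0,-0.041,0,0],
  [1,0,-0.045,0,0],
  [1,0,-0.05,0,0],
  [1,0,-0.056,0,0],
  [1,0,-0.062,0,0],
])

```text
clock: 12.65
tool_pos: [0.6699, -0.0119, 0.1241]
ee_rot: [3.141, -0.059, -0.0]
force: [0.3, -2.2, 0.0]
finger_gap: 0.0003
```

```bash
python3 -c "
from h import *
c=snap('wrist','i')
s=get_state();print(s['tool_pos'],s['force'],delta([.672,.087,.124]))"
```

```text
[ 0.66990214 -0.01112766  0.12412208] [ 0.39076629 -0.28843284  0.7027475 ] (array([-0.0015, -0.0981,  0.0002]), 'yaw', np.float64(-2.11))
```

View pics/i_wrist.png

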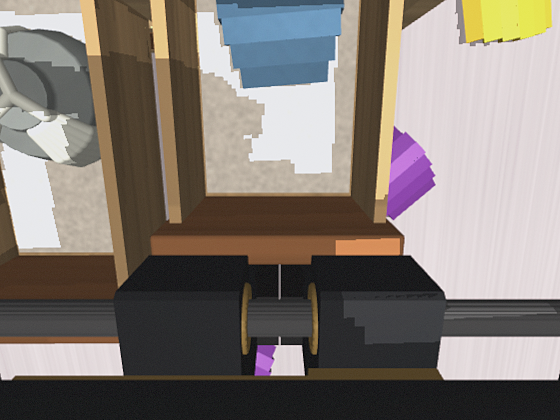

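Request:
move_arm([
  [1,0.0,-0.005,0,0],
  [1,0.0,-0.011,0,0],
  [1,0,-0.018,0,0],
  [1,0,-0.025,0,0],
  [1,0,-0.032,0,0],
  [1,0,-0.039,0,0],
  [1,0,-0.046,0,0],
  [1,0,-0.053,0,0],
  [1,0,-0.059,0,0],
  [1,0,-0.064,0,0],
  [1,0,-0.068,0,0],
  [1,0,-0.071,0,0],
])

```text
clock: 14.2
tool_pos: [0.6725, 0.0587, 0.1241]
ee_rot: [-3.141, 0.059, 0.0]
force: [-1.5, -2.7, -0.1]
finger_gap: 0.0003
```

Request:
move_arm([
  [1,0.0,-0.003,0,0],
  [1,0.0,-0.006,0,0],
  [1,0,-0.008,0,0],
  [1,0,-0.01,0,0],
  [1,0,-0.012,0,0],
  [1,0,-0.014,0,0],
  [1,0,-0.0155,0,0],
  [1,0,-0.017,0,0],
  [1,0,-0.0185,0,0],
  [1,0,-0.02,0,0],
])

```text
clock: 15.45
tool_pos: [0.6733, 0.0786, 0.1241]
ee_rot: [3.141, -0.059, -0.0]
force: [-0.9, -2.1, 0.9]
finger_gap: 0.0005
```

```bash
python3 -c "
from h import *
c=snap('wrist','j')
s=get_state();print(s['tool_pos'],s['force'],delta([.672,.087,.124]))"
```

```text
[0.67327755 0.07882964 0.12409305] [-1.25938333 -1.33490196  0.28132232] (array([-0.0016, -0.0081,  0.0001]), 'yaw', np.float64(-2.14))
```

View pics/j_wrist.png

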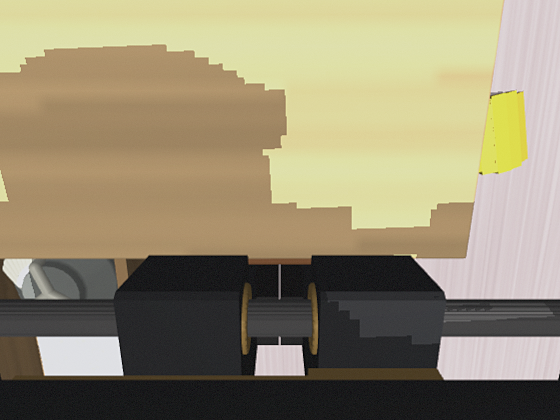

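Request:
move_arm([
  [1,0.0,-0.0015,0,0],
  [1,0.0,-0.003,0,0],
  [1,0,-0.0045,0,0],
])

```text
clock: 15.88
tool_pos: [0.6735, 0.0831, 0.1241]
ee_rot: [3.141, -0.059, 0.0]
force: [-1.7, -1.8, 0.4]
finger_gap: 0.0003
```

Request:
move_arm([
  [1,0.0,-0.001,0,0],
  [1,0.0,-0.002,0,0],
])

```text
clock: 16.12
tool_pos: [0.6735, 0.0851, 0.1241]
ee_rot: [-3.141, 0.059, 0.0]
force: [-1.6, -2.2, -0.1]
finger_gap: 0.0003
```

Request:
move_arm([
  [1,0.0,-0.001,0,0],
  [1,0.0,-0.002,0,0],
])

```text
clock: 16.38
tool_pos: [0.6736, 0.0863, 0.1242]
ee_rot: [3.14, -0.059, -0.0]
force: [-3.1, -9.0, 0.6]
finger_gap: 0.0004
```

Request:
move_arm([
  [1,0.0,-0.0005,0,0],
  [1,0.0,-0.0005,0,0],
])

```text
clock: 16.62
tool_pos: [0.6736, 0.0862, 0.1241]
ee_rot: [3.139, -0.06, -0.001]
force: [-1.8, -8.3, 0.2]
finger_gap: 0.0005
```

Request:
move_arm([
  [1,0,0.003,0,0],
  [1,0,0.015,0,0],
  [1,0,0.035,0,0],
  [1,0,0.06,0,0],
  [1,0,0.09,-0.02,0],
  [1,0,0.12,-0.06,0],
  [1,0,0.155,-0.09,0],
  [1,0,0.2,-0.11,0],
  [1,0,0.25,-0.12,0],
  [1,0,0.25,-0.12,0],
])

```text
clock: 17.88
tool_pos: [0.6636, -0.1669, 0.2446]
ee_rot: [3.14, -0.067, 0.002]
force: [-0.1, -0.3, 0.0]
finger_gap: 0.001
```

```bash
python3 -c "
from h import *
snap('wrist','k');snap('scene','k');snap('top','k')
s=get_state();print(s['tool_pos'],s['force'])
I=[cv2.imread('pics/k_%s.png'%k) for k in ['scene','top']]
cv2.imwrite('pics/k2.png',cv2.resize(I[0][100:260,210:400],None,fx=3.7,fy=3.7))
"
```

```text
[ 0.66406256 -0.1621189   0.24378246] [-0.60761564  0.23148197  0.62323958]
```

View pics/k2.png

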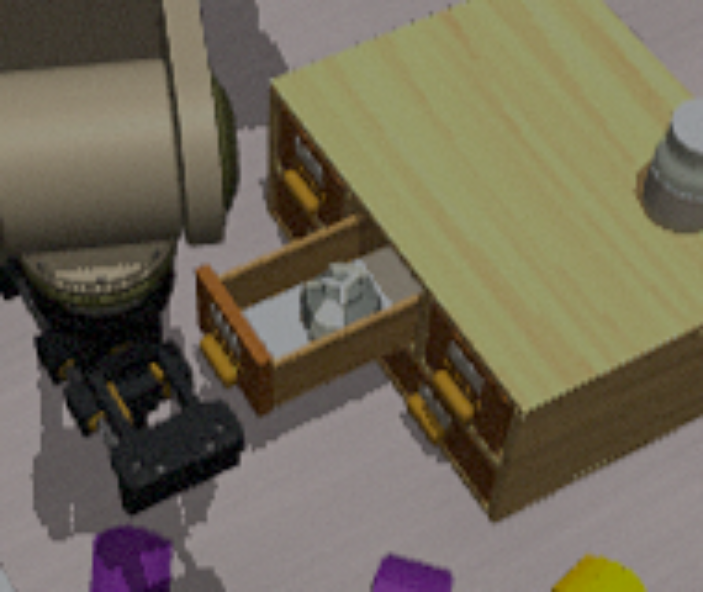

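View pics/k_top.png

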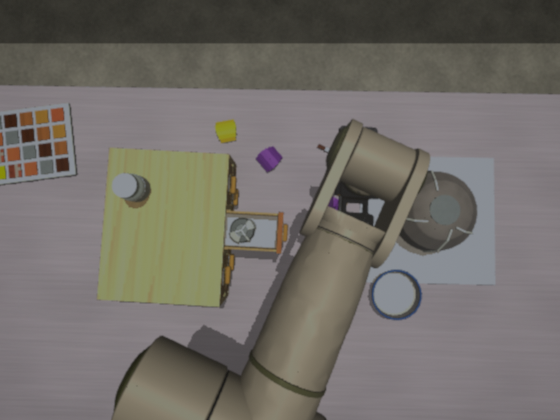

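View pics/k_wrist.png

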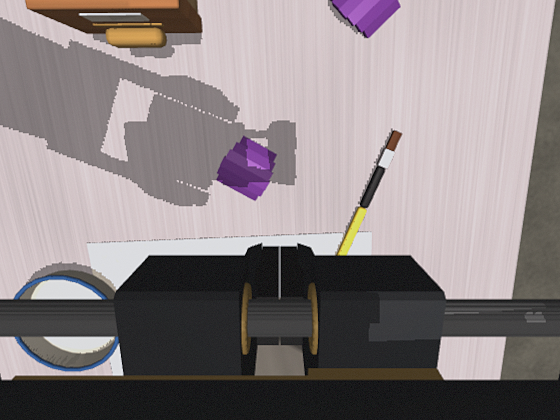

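```bash
python3 -c "
from h import *
a=load('top','a')['pixels'].astype(int);b=load('top','k')['pixels'].astype(int)
m=(abs(a-b).max(2)>40)
print('mid drawer',m[212:252,232:290].sum(),'jar',m[165:205,105:155].sum(),'bits',m[115:145,210:245].sum(),m[145:170,255:285].sum(),'dish',m[265:320,365:425].sum())
a=load('scene','a')['pixels'].astype(int);b=load('scene','k')['pixels'].astype(int)
m=(abs(a-b).max(2)>40); print('scene bowl/brush',m[240:340,90:300].sum(),'dish',m[190:240,125:180].sum(),'mid front/bowl',m[170:210,262:320].sum())
import time
s=get_state();print(s['force'],abs(s['joint_velocities']).max())
print(job_done())"
```

```text
mid drawer 43 jar 0 bits 0 88 dish 82
scene bowl/brush 619 dish 0 mid front/bowl 363
[-0.60761564  0.23148197  0.62323958] 0.022278383302028453
the job is handed in; nothing more can be done
None
```

```bash
python3 -c "
from h import *
o=[]
for n,(y0,y1,x0,x1) in {'top':(140,260,215,300),'scene':(165,285,225,310)}.items():
  o.append(np.hstack([cv2.resize(cv2.imread(f'pics/{t}_{n}.png')[y0:y1,x0:x1],None,fx=2.4,fy=2.4) for t in 'ak']))
cv2.imwrite('pics/cmp.png',np.hstack(o)[:,:800])
for n in ['top','scene']:
  for t in 'ak':
    p=cv2.cvtColor(load(n,t)['pixels'],cv2.COLOR_RGB2HSV); m=cv2.inRange(p,(135,90,30),(160,255,255))
    k,_,st,c=cv2.connectedComponentsWithStats(m); print(n,t,[(c[i].round(1),st[i,4]) for i in range(1,k) if st[i,4]>30])
"
```

```text
top a [(array([268.9, 157. ]), np.int32(334)), (array([329.3, 206.5]), np.int32(383))]
top k [(array([268.8, 158.2]), np.int32(377)), (array([334. , 202.7]), np.int32(76))]
scene a [(array([244.7, 251.8]), np.int32(361)), (array([320.3, 260.5]), np.int32(350))]
scene k [(array([244.6, 251.7]), np.int32(361)), (array([320.3, 260.5]), np.int32(351))]
```

View pics/cmp.png

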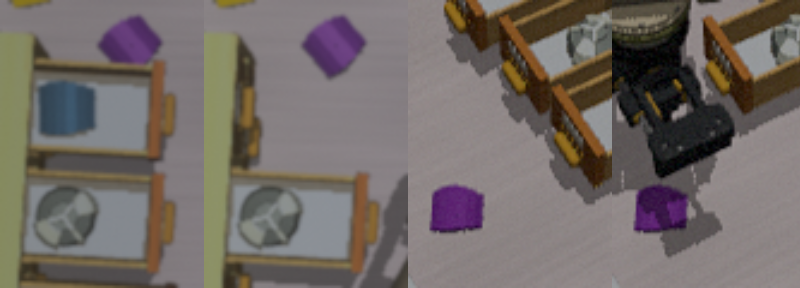

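I pushed the near drawer (red sherd) and the far drawer (blue sherd) home with closed fingertips on the flat front above the pull. I slowed to about 8 mm/s before each stop, then backed off and lifted clear. The job was handed in at about 18 s.

**Near and far drawers:** the wrist force stayed near 2 N while sliding. It rose at the stops, to about 19 N on the near drawer and 9 N on the far one. The two stop positions agree with the measured cabinet face to within about 0.2 mm. In the last pictures both fronts look flush and show no gap.

**Middle drawer and bowl:** they look the same before and after in the top view. The fingers only passed above and beside them.

**Bystanders:**
- The jar showed no pixel change in the top view, and the dish none in the scene view.
- The lookalike pieces were in the same places within a fraction of a pixel in the scene view.
- I only spot-checked the mended bowl and the brush; no move went near them.

**Pixel differences I could not settle before hand-in:** the change counts around the mid drawer, dish, mended bowl and brush were not all zero. I handed in from the same script that printed them, and only afterwards compared the pictures. For the mid drawer and the purple pieces, the changes come from the arm, its shadow and newly uncovered parts, not from anything moving. I did not check the dish, mended bowl and brush regions further.

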